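# Level the gel casting stand and pack its gaps

## Task

Get the gel casting stand ready for pouring: push the wedge shim under its short foot until the bubble of its level sits between the lines, and fill every gap in the packed row so that no space is left, setting all the waiting gel cassettes upright and fully down between their neighbours and using filler blanks only for the gaps that are left over. Do not shove, lift or tip the parts already packed in the stand, keep the stand where it is, and leave the bottle and the tip box on the left alone.

Things in the scene. Friction and masses are not known exactly. Their poses are not given: they have to be found in the camera images.
- stand: gel casting stand, loose on the bench, 1.5 kg empty: open-topped clear chamber on a base plate x = -63 to +97 mm, y = -132 to +182 mm, underside 12 and top 20 mm up. Origin under the chamber's middle at the level of the foot soles, z up, y along the chamber to the short foot. Two rubber feet at y = -110 mm; the short foot lets the +y end drop, so z leans towards +y by 0.02 to 0.037 rad at first
- floor (a point): middle of the chamber floor, 24 mm above the stand's origin, same axes. Inside 244 mm (y) by 109 mm (x), wall tops 42 mm above the floor, walls 6 mm. Parts stand in one row, width along x, in nine places 27 mm apart. The places at y = -108, -54, 0, 54, 108 mm are packed; those between them, at y = -81, -27, 27, 81 mm, are the gaps, each about 30 mm wide
- foot_sole (a point): lowest point of the stand's single short foot, a steel dome 28 mm across, at x = 0, y = 164 mm in the stand's frame. It is screwed in by a different amount each time and cannot be turned; it rests on the bench at the start and has to be raised by 5 to 10 mm for the stand to be level
- bubble (a joint): bubble of the tubular level 74 mm long, lying along y on the base plate beside the chamber (x = 80 mm in the stand), as the angle it shows in rad (0.5 mm of travel per 0.001). It goes to the high end: negative while the short-foot end is low (-0.038 at most), 0 when centred; settles in a second. Between the two black lines, that is level enough, is within 0.012
- shim_heel (a point): black wedge shim 160 mm long, 40 wide, flat on the bench. Point: centre of its heel block (40 x 40, 30 mm high), 15 mm above the underside; x runs along the shim to the thin tip, 140 mm away. Ramp 120 mm long, 1.5 mm high at the tip, 17.8 mm at the heel block. Goes under the foot with about 10 N and stays where it is left; lifted by the heel, its tip may sag
- gap0 (a point): gap 0 of the row, counted from 0 at the -y end, y = -81 mm in the stand: where the centre point of a part stands when it is fully down in this gap, 81 mm above the stand's origin; axes as the stand's
- gap1 (a point): gap 1 of the row, counted from 0 at the -y end, y = -27 mm in the stand: where the centre point of a part stands when it is fully down in this gap, 81 mm above the stand's origin; axes as the stand's
- gap2 (a point): gap 2 of the row, counted from 0 at the -y end, y = 27 mm in the stand: where the centre point of a part stands when it is fully down in this gap, 81 mm above the stand's origin; axes as the stand's
- gap3 (a point): gap 3 of the row, counted from 0 at the -y end, y = 81 mm in the stand: where the centre point of a part stands when it is fully down in this gap, 81 mm above the stand's origin; axes as the stand's
- packed0_c (a point): gel cassette already packed, standing loose in the stand at y = -108 mm: 100 mm wide (x), 24 thick (y), 114 tall: shoulders at 80 mm, above them a central grip bar 50 wide (x), 14 thick, 34 high; lowest 10 mm tapers in 3 mm on every side; about 0.2 kg. Point: half-way up, 57 mm above its underside, z up
- packed1_c (a point): gel cassette already packed, standing loose in the stand at y = -54 mm: 100 mm wide (x), 24 thick (y), 114 tall: shoulders at 80 mm, above them a central grip bar 50 wide (x), 14 thick, 34 high; lowest 10 mm tapers in 3 mm on every side; about 0.2 kg. Point: half-way up, 57 mm above its underside, z up
- packed2_c (a point): gel cassette already packed, standing loose in the stand at y = 0 mm: 100 mm wide (x), 24 thick (y), 114 tall: shoulders at 80 mm, above them a central grip bar 50 wide (x), 14 thick, 34 high; lowest 10 mm tapers in 3 mm on every side; about 0.2 kg. Point: half-way up, 57 mm above its underside, z up
- packed3_c (a point): gel cassette already packed, standing loose in the stand at y = 54 mm: 100 mm wide (x), 24 thick (y), 114 tall: shoulders at 80 mm, above them a central grip bar 50 wide (x), 14 thick, 34 high; lowest 10 mm tapers in 3 mm on every side; about 0.2 kg. Point: half-way up, 57 mm above its underside, z up
- packed4_c (a point): gel cassette already packed, standing loose in the stand at y = 108 mm: 100 mm wide (x), 24 thick (y), 114 tall: shoulders at 80 mm, above them a central grip bar 50 wide (x), 14 thick, 34 high; lowest 10 mm tapers in 3 mm on every side; about 0.2 kg. Point: half-way up, 57 mm above its underside, z up
- cassette0_c (a point): gel cassette standing on the bench (two to four are present, absent ones read None): glass plates in a grey clamp frame, 100 mm wide (x), 24 thick (y), 114 tall: shoulders at 80 mm, above them a central grip bar 50 wide (x), 14 thick, 34 high; lowest 10 mm tapers in 3 mm on every side; about 0.2 kg. Point: half-way up, 57 mm above its underside, z up
- cassette1_c (a point): gel cassette standing on the bench (two to four are present, absent ones read None): glass plates in a grey clamp frame, 100 mm wide (x), 24 thick (y), 114 tall: shoulders at 80 mm, above them a central grip bar 50 wide (x), 14 thick, 34 high; lowest 10 mm tapers in 3 mm on every side; about 0.2 kg. Point: half-way up, 57 mm above its underside, z up
- cassette2_c (a point): gel cassette standing on the bench (two to four are present, absent ones read None): glass plates in a grey clamp frame, 100 mm wide (x), 24 thick (y), 114 tall: shoulders at 80 mm, above them a central grip bar 50 wide (x), 14 thick, 34 high; lowest 10 mm tapers in 3 mm on every side; about 0.2 kg. Point: half-way up, 57 mm above its underside, z up
- cassette3_c (a point): gel cassette standing on the bench (two to four are present, absent ones read None): glass plates in a grey clamp frame, 100 mm wide (x), 24 thick (y), 114 tall: shoulders at 80 mm, above them a central grip bar 50 wide (x), 14 thick, 34 high; lowest 10 mm tapers in 3 mm on every side; about 0.2 kg. Point: half-way up, 57 mm above its underside, z up
- blank0_c (a point): filler blank standing on the bench, a solid white block of the same outline: 100 mm wide (x), 24 thick (y), 114 tall: shoulders at 80 mm, above them a central grip bar 50 wide (x), 14 thick, 34 high; lowest 10 mm tapers in 3 mm on every side; about 0.2 kg. Point: half-way up, 57 mm above its underside, z up
- blank1_c (a point): filler blank standing on the bench, a solid white block of the same outline: 100 mm wide (x), 24 thick (y), 114 tall: shoulders at 80 mm, above them a central grip bar 50 wide (x), 14 thick, 34 high; lowest 10 mm tapers in 3 mm on every side; about 0.2 kg. Point: half-way up, 57 mm above its underside, z up
- bottle_b: bystander: glass bottle with an orange cap, 70 mm across, 140 mm tall; origin at the centre of its underside
- tips_a: bystander: box of pipette tips, 85 x 122 x 65 mm, green with a clear lid; origin at the centre of its underside
There are look-alikes about, which are no part of the job. What is meant by the part that bears shim_heel is not blue or turquoise, and is the larger of those in its own colour.

How it is judged:
By the outcome, as a careful person would: the job done as asked, in the order asked, and still so for the second after the job is handed in, with the robot touching nothing.
Of cassette0, cassette1, cassette2, cassette3 only 2 to 4 are there at a start; the rules pass over those that are not, and their reading is None.
At some moment in a run one of shim may be knocked a few centimetres aside while the robot is not near it.
It also fails if it takes over 192 s, if anything falls off the work surface, if the arm or the gripper's body presses on something with over 40 N, if the wrist force passes 120 N, or if a joint passes its speed limit or range.

## Robot

A 6-joint arm with a two-finger parallel gripper is mounted at the origin on the work surface. World frame = base frame: x ahead of the robot, y to its left, z up, the work surface at z = 0. Lengths are in mm, angles in rad, forces in N, time in s.
With the tool pointing down it reaches from about 350 to 875 mm from the base axis. Payload 4.2 kg.
Tool frame: the origin (TCP) lies at the very end of the fingers, on their centre line; the grasp point (between the pads) lies 19 mm behind it; z points along the fingers, y is the line along which they close (so a half turn about z gives the same grasp; the last joint's range is limited). The gripper opens to 85 mm and grips with 20 to 120 N. Pads are 22 mm wide; open, the fingers measure 114 mm over their backs; the gripper's body (76 mm by 85 mm) begins 54 mm behind the grasp point. The pads swing forward as they close: fully open they stand 13 mm farther back than shut.
Start: joints at [0.259, 0.385, 0.008, 0, -1.194, -0.259], TCP at [624.979, 0.025, 231.312] pointing down, gripper open.
Joint ranges: [-3.14, 3.14], [-1.21, 2.06], [-1.07, 1.41], [-3.16, 2.05], [-2.99, -0.16], [-3.1, 3.1]. Speed limits (rad/s): [2.79, 2.79, 3.14, 3.14, 3.14, 3.14].

## Interface

Orientations are given as a unit quaternion [x, y, z, w].
In Python, from bench import read_state, get_image, camera_model, job_done gives the robot as it stands.
- The arm moves only by the shell command python3 -m handwheel 'ROWS'. ROWS is JSON, a list of rows, each a list of 7 numbers: the shift along the tool's x, y, z in m, then the turn, a rotation vector about the tool's x, y, z in rad, then the gripper's target within -1 to 1 (fully open at 1, half-way at 0, shut at -1). In form: [[dx, dy, dz, wx, wy, wz, jaw], ...]. A call has 1 to 10 rows; each row is the pose to reach, as a shift and turn from the pose commanded when the call began, along the tool's axes at that moment; what a row does not reach only later rows make up. A row lasts 1/8 s, in which the tool goes at most 62.5 mm and 10.7 degrees, less where a joint would pass 70% of its speed; a pose out of reach is approached as far as the arm can. A call with a gripper value outside its range is refused whole. The fingers move at their own pace and stop on an object; the grip force is fixed at half the most. Time passes only in rows, so rows that repeat a pose let the fingers close. It gives the time, the measured TCP pose, the force, the opening and the grip force at its end, in the units of the state.
- read_state(): the state, without advancing time (a new reading comes with each control period).
- get_image(name): name is "scene" or "side" or "wrist"; returns (picture, depth): 384x512x3 uint8, blue, green, red; 384x512 float32, mm along the optical axis (not along the pixel's ray), 0 where there is no reading.
- camera_model(name): a dict with "K" (3x3 intrinsics, pixels), "rvec" (rotation vector, rad) and "tvec" (3), from world to camera coordinates, as OpenCV has them; the wrist camera has in their place "hand_eye" (4x4, takes a point from camera to tool coordinates, whose origin is the TCP and whose axes are the flange's). Camera axes: x right, y down, z forward; pixel columns grow to the right and rows downward; lengths in mm; the calibration is good to about 2 mm. A picture is of the moment at which its call begins: read the wrist's pose just before it. camera_model takes no time and is no camera call.
- job_done(): hands the job in; it is judged then, once.
The state is a dict: "clock": time; "joints": joint angles; "joint_vel": joint speeds; "joint_efforts": joint torques, N m; "position": TCP position; "ee_rot": TCP orientation; "contact_force": force on the tool from outside, world axes, zero at the start; "wrist_torque": the same for the moment, N m; "gripper_width": finger opening in mm; "grasp_force": force on a finger pad.
Only numpy, scipy, OpenCV 4.12 (cv2) and the standard library are available. Lean on these libraries where they do the work, as an engineer would, in place of code of your own. Each camera call takes 0.05 s, during which the arm holds its last target. There are 200 camera calls.

## Working session

There is one attempt and no reset: what is moved stays moved. The work goes in short steps, Python scripts to look and compute and a shell command to move; the robot and the scene stay as the last step left them, time stands still between calls to the robot, and variables do not carry over. Pictures are saved under pics/ and viewed, at most 14 in all, crops included, and the job is handed in when it is done.

```bash
mkdir -p pics; cat > h.py <<'E'
import numpy as np, cv2
from bench import *
from scipy.spatial.transform import Rotation as R
def cam(name):
    m=camera_model(name);s=read_state()
    img,d=get_image(name);K=np.array(m["K"])
    if name=="wrist":
        T=np.eye(4);T[:3,:3]=R.from_quat(s["ee_rot"]).as_matrix();T[:3,3]=s["position"]
        T=T@np.array(m["hand_eye"])
    else:
        E=np.eye(4);E[:3,:3]=cv2.Rodrigues(np.array(m["rvec"],float))[0];E[:3,3]=np.ravel(m["tvec"]);T=np.linalg.inv(E)
    v,u=np.mgrid[:384,:512]
    P=np.stack([(u-K[0,2])/K[0,0]*d,(v-K[1,2])/K[1,1]*d,d],-1)@T[:3,:3].T+T[:3,3]
    P[d==0]=np.nan
    return img,P,T,K
def save(name,out,crop=None,f=1.5):
    img,P,T,K=cam(name);np.savez(''+out+'.npz',img=img,P=P,T=T,K=K)
    im=img if crop is None else img[crop[1]:crop[3],crop[0]:crop[2]]
    cv2.imwrite('pics/'+out+'.png',cv2.resize(im,None,fx=f,fy=f,interpolation=cv2.INTER_CUBIC))
    return img,P,T,K
E
python3 - <<'E'
from h import *
for n in("scene","side"):
    i,P,T,K=save(n,n+"0"); print(n,T[:3,3],K[0])
print(read_state())
E
```

```text
scene [1685.68460959  617.08303846  867.01708183] [483.83092927   0.         256.9297769 ]
side [  9.27218047 655.61321819 707.53840172] [351.66326973   0.         256.66194099]
{'clock': 0.1, 'joints': array([ 2.58576972e-01,  3.85486469e-01,  6.73022360e-03, -4.76030428e-04,
       -1.19401693e+00, -2.58583733e-01]), 'joint_vel': array([-0.00066106, -0.00299341,  0.00268506,  0.00174526,  0.00043324,
       -0.00020431]), 'joint_efforts': array([-2.41840362e-04, -3.93318665e+01,  1.88929778e+01,  4.19793829e+00,
       -2.58899068e-03, -3.31562532e-06]), 'position': array([6.24454413e+02, 8.23884725e-03, 2.30308158e+02]), 'ee_rot': array([-7.07041948e-01,  7.07170883e-01,  6.88201657e-04, -7.43173336e-04]), 'contact_force': array([-0.01426686,  0.17282069,  0.66824602]), 'wrist_torque': array([-0.03015694,  0.04185459,  0.04683479]), 'grasp_force': 0.0, 'gripper_width': 85.80836911654707}
```

View pics/scene0.png

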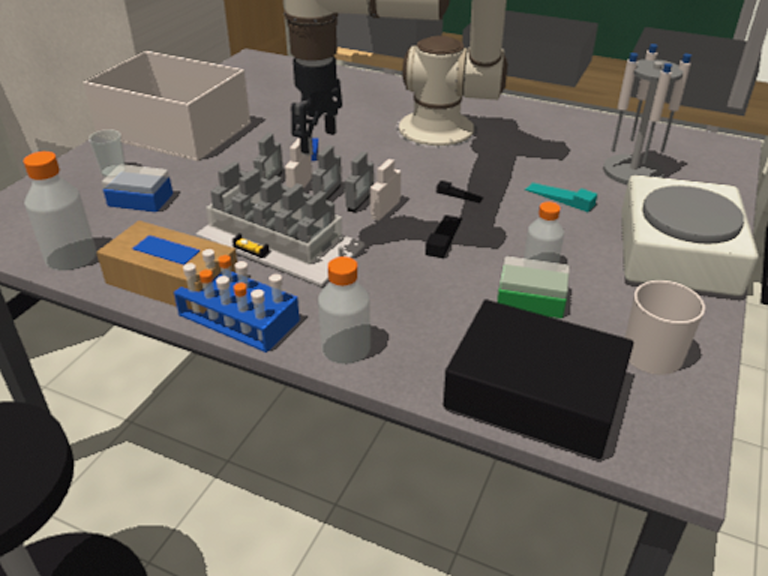

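View pics/side0.png

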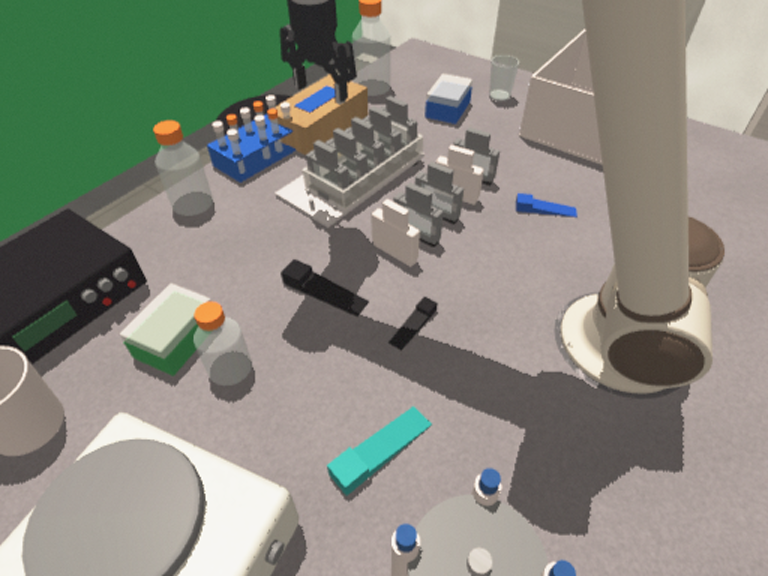

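The side view shows the shim candidates: large black (heel 295,270, tip 365,305), small black (428,305), teal (380,450) and blue (545,205). By the description it is the large black one. Waiting parts are three cassettes (480,155), (440,195), (420,215) and blanks (465,170), (398,230), with the stand row behind them.

```bash
python3 - <<'E'
from h import *
Q=[];C=[]
for n in("scene0","side0"):
    z=np.load(n+'.npz');P=z['P'];m=np.isfinite(P[...,2]);Q.append(P[m]);C.append(z['img'][m])
Q=np.vstack(Q);C=np.vstack(C)
# top-down map x 200..900, y -350..350, 1mm/px -> row = x down? show y left, x up
def idx(Q): return (900-Q[:,0]).astype(int),(450-Q[:,1]).astype(int)
k=(Q[:,0]>300)&(Q[:,0]<900)&(Q[:,1]>-350)&(Q[:,1]<450)&(Q[:,2]<150)&(Q[:,2]>-20)
Q=Q[k];C=C[k];o=np.argsort(Q[:,2]);Q=Q[o];C=C[o]
im=np.zeros((600,800,3),np.uint8);r,c=idx(Q)
for dr in(0,1):
  for dc in(0,1):
    im[np.clip(r+dr,0,599),np.clip(c+dc,0,799)]=C
for g in range(300,901,100): cv2.putText(im,str(g),(0,900-g),0,.4,(0,255,255))
for g in range(-300,401,100): cv2.putText(im,str(g),(450-g,595),0,.4,(0,255,255));cv2.line(im,(450-g,0),(450-g,600),(0,90,90),1)
for g in range(300,901,100): cv2.line(im,(0,900-g),(800,900-g),(0,90,90),1)
cv2.imwrite('pics/top.png',im)
# grip tops clusters
hb=np.zeros((600,800),np.uint8);t=(Q[:,2]>98)&(Q[:,2]<150)
hb[r[t],c[t]]=255;hb=cv2.morphologyEx(hb,cv2.MORPH_CLOSE,np.ones((5,5)))
n,l,s,ce=cv2.connectedComponentsWithStats(hb)
L=l[r,c]
for i in range(1,n):
    if s[i,4]>60:
        q=Q[t&(L==i)];rr=cv2.minAreaRect(q[:,:2].astype(np.float32))
        print(np.round(rr[0]),np.round(rr[1]),round(rr[2]),'z',np.round(np.percentile(q[:,2],[50,97])),len(q),C[t&(L==i)].mean(0).round())
E
```

```text
[861. 174.] [82. 77.] 90 z [125. 147.] 1060 [138. 147. 148.]
[896. -46.] [ 8. 21.] 5 z [105. 107.] 24 [174. 182. 194.]
[894. -80.] [10. 23.] 1 z [105. 108.] 30 [ 42. 113. 211.]
[ 892. -120.] [14. 27.] 0 z [105. 109.] 46 [177. 191. 206.]
[860.  35.] [24. 26.] 1 z [105. 109.] 85 [172. 183. 195.]
[855. -40.] [22. 26.] 25 z [105. 110.] 74 [173. 185. 198.]
[850. -77.] [23. 25.] 51 z [105. 108.] 78 [ 42. 108. 200.]
[ 848. -114.] [23. 25.] 9 z [105. 109.] 77 [167. 182. 197.]
[681. -15.] [ 8. 24.] 6 z [ 99. 101.] 17 [122. 127. 130.]
[633. -63.] [26. 98.] 83 z [114. 136.] 494 [92. 96. 99.]
[ 626. -114.] [ 27. 103.] 82 z [114. 137.] 510 [91. 95. 98.]
[ 622. -171.] [ 26. 104.] 82 z [115. 140.] 522 [90. 94. 96.]
[630.  -7.] [23. 80.] 83 z [119. 134.] 404 [88. 92. 95.]
[ 617. -223.] [ 28. 105.] 82 z [116. 141.] 511 [89. 93. 96.]
[493. 416.] [52. 60.] 51 z [125. 143.] 866 [100. 140. 183.]
[ 432. -252.] [56. 21.] 5 z [111. 118.] 187 [ 97. 101. 104.]
[430.  48.] [21. 56.] 82 z [113. 118.] 238 [161. 170. 182.]
[ 429. -101.] [56. 22.] 0 z [111. 118.] 207 [ 98. 102. 105.]
[ 426. -175.] [56. 23.] 7 z [111. 118.] 180 [158. 167. 179.]
[425. -19.] [19. 56.] 89 z [112. 119.] 222 [101. 106. 109.]
```

View pics/top.png

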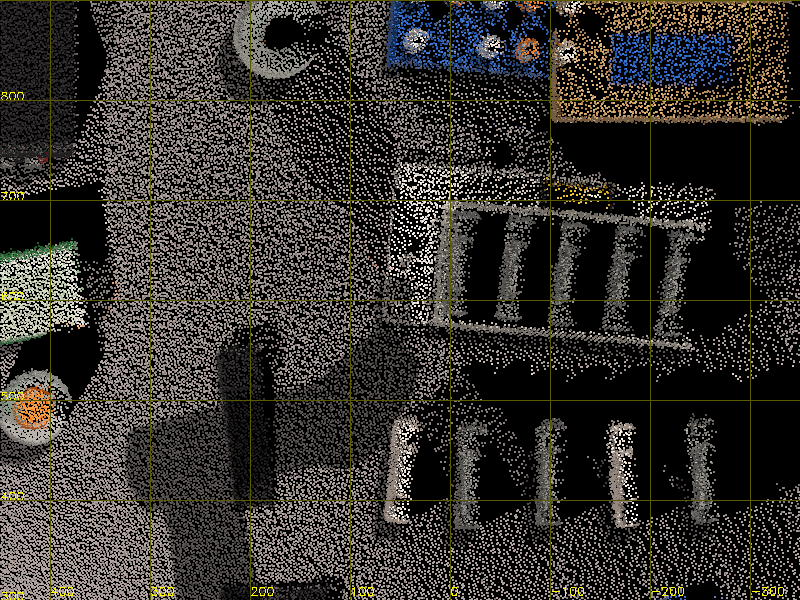

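Top map: the shim lies at x 400–560, y ≈ 205 with its heel at the far-x end. The stand row is at x ≈ 626, y −223…−7, and the waiting parts are at x ≈ 428. Next is a close look from the wrist at the shim and foot end.

```bash
python3 -m handwheel '[[-0.06,0.03,-0.04,0,0,0,1],[-0.12,0.06,-0.09,0,0,0,1],[-0.17,0.08,-0.12,0,0,0,1],[-0.17,0.08,-0.12,0,0,0,1],[-0.17,0.08,-0.12,0,0,0,1]]'; python3 - <<'E'
from h import *
save("wrist","w1")
E
```

```text
clock: 0.72
position: [544.6, 172.0, 352.8]
ee_rot: [0.708, -0.706, 0.0, -0.002]
contact_force: [0.2, -0.5, -0.7]
gripper_width: 85.3
grasp_force: 0.0
```

View pics/w1.png

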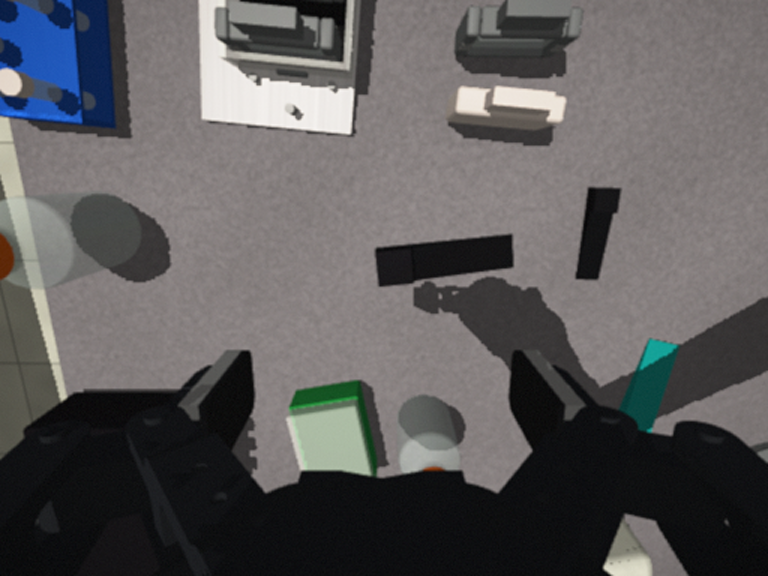

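The close view confirms the large black shim: heel at (395,267), tip at (512,252). The plate's +y edge runs (202,120)–(352,134), with the foot's screw at (292,110).

```bash
python3 - <<'E'
from h import *
z=np.load('w1.npz');P=z['P'];img=z['img']
def at(u,v,k=1):
    u=int(u/1.5);v=int(v/1.5);return np.nanmedian(P[v-k:v+k+1,u-k:u+k+1].reshape(-1,3),0).round(1)
for p in [(395,267),(207,115),(347,128),(292,105),(205,30),(460,150),(420,200),(288,20)]: print(p,at(*p))
g=img.max(2)<60
m=np.zeros_like(g);m[150:195,245:348]=1
q=P[g&m&(P[...,2]<40)&(P[...,2]>-5)]
for nm,s in(('heel',q[q[:,2]>24]),('all',q[q[:,2]>-2])):
    rr=cv2.minAreaRect(s[:,:2].astype(np.float32));print(nm,len(s),np.median(s,0).round(1),rr,'z',np.percentile(s[:,2],[2,50,98]).round(1))
# plate white
w=(img.min(2)>175)&(P[...,2]<30)&(P[...,2]>3);w[100:]=0;w[:,:125]=0;w[:,242:]=0
s=P[w];print('plate',len(s),s.min(0).round(1),s.max(0).round(1))
rr=cv2.minAreaRect(s[:,:2].astype(np.float32));print(rr,cv2.boxPoints(rr).round(1))
A=np.c_[s[:,:2],np.ones(len(s))];print('plane',np.linalg.lstsq(A,s[:,2],rcond=None)[0])
b=P[140:150,260:340].reshape(-1,3);print('bench',np.nanmedian(b,0))
E
```

```text
(395, 267) [531.5 207.4  30.4]
(207, 115) [732.   46.   12.9]
(347, 128) [583.9  59.   12. ]
(292, 105) [638.   39.7  33.1]
(205, 30) [725.7 -32.5  15.1]
(460, 150) [460.5  81.1   0.6]
(420, 200) [5.023e+02 1.350e+02 4.000e-01]
(288, 20) [617.4  -6.4 132.1]
heel 565 [531.5 205.8  30.7] ((531.4110107421875, 206.93191528320312), (39.85078430175781, 39.787052154541016), 5.992557048797607) z [27.6 30.7 32.5]
all 2380 [471.8 202.5  12.3] ((465.70098876953125, 209.91769409179688), (174.833251953125, 68.39334869384766), 0.46205273270606995) z [-0.2 12.3 31.9]
plate 3601 [576.8 -59.7   5.1] [737.1  63.6  24.6]
((653.962646484375, 2.0196533203125), (111.24095916748047, 159.1028289794922), 84.69881439208984) [[569.6 -46. ]
 [728.  -60.7]
 [738.3  50.1]
 [579.9  64.8]]
plane [-4.15227045e-03 -3.47842134e-02  1.67798489e+01]
bench [468.62212807 155.01057887   0.79293329]
```

Measured: the heel is at (531.4, 206.9), top at 30.4 mm, with the tip heading about 186°. The foot is at (640.5, 41), stand yaw −0.093, tilt about 0.035. Turn the gripper to the shim and come down.

```bash
python3 -m handwheel '[[-0.01,0.005,0.05,0,0,0.18,1],[-0.02,0.01,0.1,0,0,0.36,1],[-0.035,0.013,0.15,0,0,0.54,1],[-0.035,0.013,0.2,0,0,0.72,1],[-0.035,0.013,0.25,0,0,0.9,1],[-0.035,0.013,0.28,0,0,1.08,1],[-0.035,0.013,0.29,0,0,1.26,1],[-0.035,0.013,0.29,0,0,1.44,1],[-0.035,0.013,0.29,0,0,1.466,1],[-0.035,0.013,0.29,0,0,1.466,1]]'; python3 - <<'E'
from h import *
s=read_state();print(s["position"],s["joints"].round(2));print(R.from_quat(s["ee_rot"]).as_matrix().round(3))
save("wrist","w2",f=1)
E
```

```text
clock: 2.02
position: [531.9, 204.2, 60.9]
ee_rot: [-0.053, 0.999, -0.0, -0.0]
contact_force: [-0.2, -0.4, -0.4]
gripper_width: 85.3
grasp_force: 0.0
[531.93376054 204.15177115  60.85722041] [ 0.65  0.47 -0.34 -0.   -0.76 -2.12]
[[-0.994 -0.106 -0.001]
 [-0.106  0.994 -0.001]
 [ 0.001 -0.    -1.   ]]
```

View pics/w2.png

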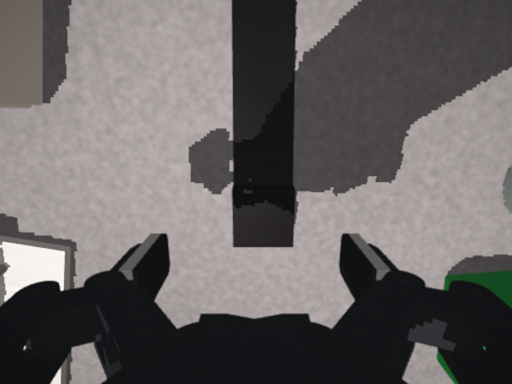

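The wrist view shows the shim centred between the fingers at (264,200), about 3 mm to the right. Descend and grip.

```bash
python3 -m handwheel '[[0,0.003,0.03,0,0,0,1],[0,0.003,0.055,0,0,0,1],[0,0.003,0.055,0,0,0,1],[0,0.003,0.055,0,0,0,-1],[0,0.003,0.055,0,0,0,-1],[0,0.003,0.055,0,0,0,-1],[0,0.003,0.055,0,0,0,-1],[0,0.003,0.055,0,0,0,-1]]'
```

```text
clock: 3.08
position: [532.6, 208.7, 7.8]
ee_rot: [-0.053, 0.999, 0.001, 0.001]
contact_force: [-0.7, 0.7, 6.8]
gripper_width: 38.7
grasp_force: 62.0
```

```bash
python3 -m handwheel '[[-0.02,0,-0.003,0,0,0,-1],[-0.05,-0.004,-0.003,0,0,-0.17,-1],[-0.08,-0.006,-0.003,0,0,-0.34,-1],[-0.11,-0.009,-0.003,0,0,-0.51,-1],[-0.124,-0.009,-0.003,0,0,-0.68,-1],[-0.124,-0.009,-0.003,0,0,-0.85,-1],[-0.124,-0.009,-0.003,0,0,-1.02,-1],[-0.124,-0.009,-0.003,0,0,-1.19,-1],[-0.124,-0.009,-0.003,0,0,-1.36,-1],[-0.124,-0.009,-0.003,0,0,-1.372,-1]]';  python3 -m handwheel '[[0,0,0,0,0,0,-1],[0,0,0.003,0,0,0,-1]]'; python3 - <<'E'
from h import *
s=read_state();print(s["position"],s["joints"].round(2));print(R.from_quat(s["ee_rot"]).as_matrix().round(3))
save("wrist","w3",f=1.2)
E
```

```text
clock: 4.32
position: [655.4, 211.8, 8.7]
ee_rot: [-0.673, 0.74, 0.0, -0.001]
contact_force: [-0.4, 0.4, -1.4]
gripper_width: 39.1
grasp_force: 61.3
clock: 4.58
position: [656.2, 212.1, 7.8]
ee_rot: [-0.673, 0.74, -0.0, 0.0]
contact_force: [-4.9, 0.2, 15.2]
gripper_width: 38.8
grasp_force: 63.0
[656.20839393 212.10145684   7.76165772] [ 0.55  0.7  -0.06  0.   -0.82 -0.64]
[[-0.095 -0.996  0.001]
 [-0.996  0.095 -0.   ]
 [ 0.    -0.001 -1.   ]]
```

View pics/w3.png

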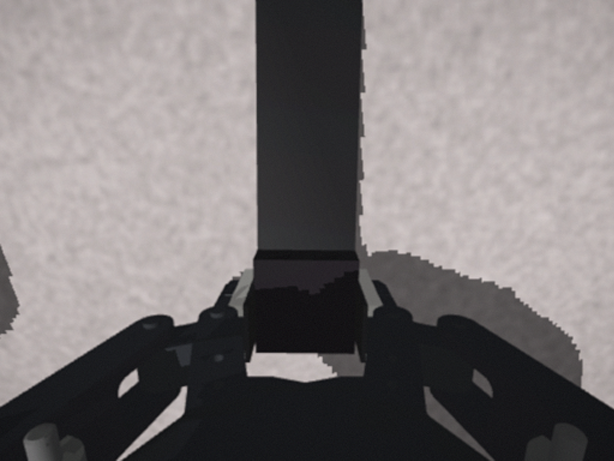

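The shim is held straight, its axis along column 308. Push it in along the stand's −y.

```bash
python3 -m handwheel '[[0.012,0,-0.001,0,0,0,-1],[0.024,0,-0.001,0,0,0,-1],[0.031,0,-0.001,0,0,0,-1],[0.038,0,-0.001,0,0,0,-1],[0.045,0,-0.001,0,0,0,-1],[0.052,0,-0.001,0,0,0,-1],[0.059,0,-0.001,0,0,0,-1],[0.066,0,-0.001,0,0,0,-1],[0.073,0,-0.001,0,0,0,-1],[0.08,0,-0.001,0,0,0,-1]]';python3 -m handwheel '[[0,0,0,0,0,0,-1],[0,0,0,0,0,0,-1],[0,0,0,0,0,0,-1],[0,0,0,0,0,0,-1],[0,0,0,0,0,0,-1],[0,0,0,0,0,0,-1]]'; python3 - <<'E'
from h import *
save("scene","s2",crop=(120,130,280,200),f=4.5)
E
```

```text
clock: 5.88
position: [650.3, 134.7, 7.9]
ee_rot: [-0.673, 0.74, -0.0, 0.004]
contact_force: [1.4, 8.6, -0.5]
gripper_width: 38.6
grasp_force: 61.3
clock: 6.62
position: [650.0, 133.5, 7.9]
ee_rot: [-0.673, 0.74, -0.001, 0.003]
contact_force: [2.7, 5.0, -0.6]
gripper_width: 39.1
grasp_force: 61.3
```

View pics/s2.png

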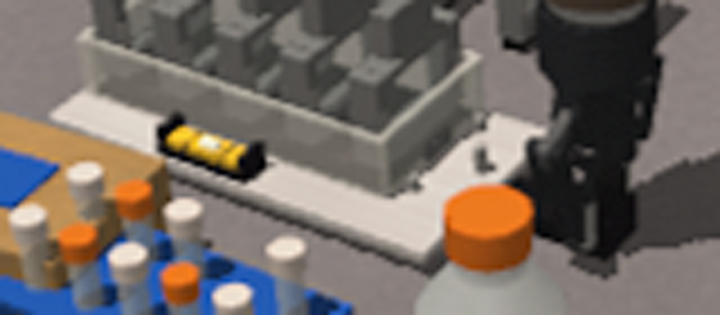

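The bubble sits at about (209,143) in the crop, the middle of its tube, so the stand is level. Release the shim, then go up and look over the row.

```bash
python3 -m handwheel '[[0,0,0,0,0,0,1],[0,0,0,0,0,0,1],[0,0,0,0,0,0,1],[0,0,-0.03,0,0,0,1],[0,0,-0.09,0,0,0,1],[0.01,0,-0.15,0,0,0,1],[0.06,0.02,-0.21,0,0,0,1],[0.12,0.05,-0.27,0,0,0,1],[0.17,0.07,-0.33,0,0,0,1],[0.225,0.089,-0.38,0,0,0,1]]';python3 -m handwheel '[[0,0,0,0,0,0,1],[0,0,0,0,0,0,1],[0,0,0,0,0,0,1]]'; python3 - <<'E'
from h import *
save("wrist","w4",f=1.5)
E
```

```text
clock: 7.92
position: [562.4, -34.0, 336.0]
ee_rot: [-0.673, 0.74, -0.0, 0.0]
contact_force: [0.8, -0.9, 0.0]
gripper_width: 85.4
grasp_force: 0.0
clock: 8.3
position: [563.4, -32.1, 332.5]
ee_rot: [-0.673, 0.739, 0.001, -0.001]
contact_force: [0.5, 0.4, -1.1]
gripper_width: 85.5
grasp_force: 0.0
```

View pics/w4.png

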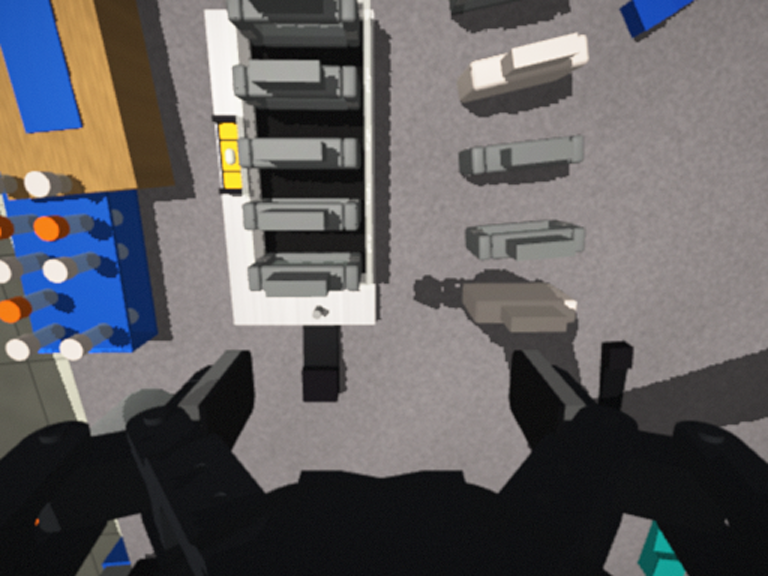

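Shim is in straight under the foot (heel 321,384), bubble at (230,157) mid-tube, packed row and waiting parts all upright. Measure the bars.

```bash
cat > meas.py <<'E'
from h import *
def bars(f,th=108):
    z=np.load(f);P=z['P'];img=z['img']
    m=((P[...,2]>th)&(P[...,2]<150)&(P[...,0]<720)&(P[...,0]>350)).astype(np.uint8)
    n,l,s,c=cv2.connectedComponentsWithStats(m)
    for i in range(1,n):
        if s[i,4]<150: continue
        q=P[l==i];t=np.percentile(q[:,2],90);q=q[q[:,2]>t-8]   # top face
        r=cv2.minAreaRect(q[:,:2].astype(np.float32));b=cv2.boxPoints(r)
        e=[b[1]-b[0],b[2]-b[1]];e=max(e,key=np.linalg.norm);e=e*np.sign(e[0])
        print('c',np.round(r[0],1),'size',np.round(sorted(r[1]),1),'yaw',round(float(np.arctan2(e[1],e[0])),3),'top',round(np.median(q[:,2]),1),'px',c[i].round(),'col',img[l==i].mean().round())
if __name__=='__main__':
    import sys
    bars(sys.argv[1],float(sys.argv[2]) if len(sys.argv)>2 else 108)
E
python3 meas.py w4.npz
python3 - <<'E'
from h import *
z=np.load('w4.npz');P=z['P'];img=z['img']
w=(img.min(2)>175)&(P[...,2]<35)&(P[...,2]>8);w[225:]=0;w[:,:130]=0;w[:,255:]=0;w[50:140,140:170]=0
s=P[w];rr=cv2.minAreaRect(s[:,:2].astype(np.float32));print(rr,cv2.boxPoints(rr).round(1))
A=np.c_[s[:,:2],np.ones(len(s))];print('plane',np.linalg.lstsq(A,s[:,2],rcond=None)[0])
# far rim wall top: z 60..72
E
```

```text
c [ 615.5 -223.7] size [ 1.8 49.9] yaw -0.088 top 126.5 px [192.   3.] col 47.0
c [ 424.3 -177.4] size [14.2 50.6] yaw 0.128 top 115.0 px [363.  34.] col 227.0
c [ 620.2 -176.1] size [14.4 50.3] yaw -0.086 top 139.1 px [192.  49.] col 133.0
c [ 426.2 -102.7] size [14.  50.4] yaw 0.015 top 114.9 px [361. 101.] col 139.0
c [ 625.8 -121.7] size [13.1 50.2] yaw -0.093 top 139.1 px [194. 100.] col 157.0
c [630.8 -69.9] size [13.6 50.2] yaw -0.094 top 139.1 px [196. 146.] col 138.0
c [422.8 -22.2] size [14.3 50.7] yaw -0.012 top 114.7 px [363. 166.] col 131.0
c [635.9 -14.9] size [14.2 50.1] yaw -0.093 top 138.9 px [199. 189.] col 117.0
c [428.7  44.6] size [14.6 50.3] yaw -0.086 top 114.5 px [359. 215.] col 116.0
((645.6068725585938, -97.05244445800781), (318.9698791503906, 158.52581787109375), 84.66619110107422) [[ 551.9 -248.5]
 [ 709.7 -263.2]
 [ 739.4   54.4]
 [ 581.5   69.1]]
plane [ 7.83205015e-04 -5.01814679e-04  2.04735614e+01]
```

```bash
cat > go.py <<'E'
# usage: go.py x y z yaw(stand-x style heading of closing line) -> tool-frame shift (m) and turn
import sys
from h import *
a=[float(v) for v in sys.argv[1:5]]
s=read_state();M=R.from_quat(s["ee_rot"]).as_matrix()
Mt=np.array([[np.sin(a[3]),-np.cos(a[3]),0],[-np.cos(a[3]),-np.sin(a[3]),0],[0,0,-1]]).astype(float)
print('at',s["position"].round(1),'shift',(M.T@(np.array(a[:3])-s["position"])/1000).round(4),'turn',R.from_matrix(M.T@Mt).as_rotvec().round(3),'j',s["joints"].round(2),'F',s["contact_force"].round(1),'w',round(s["gripper_width"],1),round(s["grasp_force"]))
E
python3 go.py 422.8 -22.2 150 -0.012
```

```text
at [563.5 -32.  332.5] shift [0.0032 0.1404 0.183 ] turn [ 0.003 -0.001 -0.081] j [ 0.23  0.23  0.04 -0.   -1.38 -0.32] F [-0.2  1.  -0.1] w 85.4 0
```

```bash
python3 -m handwheel '[[0.001,0.05,0.05,0,0,-0.04,1],[0.002,0.1,0.1,0,0,-0.08,1],[0.003,0.14,0.15,0,0,-0.08,1],[0.003,0.14,0.183,0,0,-0.08,1],[0.003,0.14,0.183,0,0,-0.08,1],[0.003,0.14,0.183,0,0,-0.08,1],[0.003,0.14,0.183,0,0,-0.08,1]]'; python3 go.py 422.8 -22.2 82 -0.012
```

```text
clock: 9.22
position: [426.3, -21.9, 152.9]
ee_rot: [-0.702, 0.712, -0.001, 0.002]
contact_force: [-0.6, 0.8, -0.6]
gripper_width: 85.3
grasp_force: 0.0
at [426.3 -21.9 152.9] shift [0.0004 0.0037 0.0709] turn [-0.004  0.001 -0.002] j [ 0.33  0.13 -0.57  0.   -0.87 -0.35] F [-0.6  0.8 -0.6] w 85.3 0
```

```bash
python3 -m handwheel '[[0,0.003,0.035,0,0,0,1],[0,0.003,0.07,0,0,0,1],[0,0.003,0.07,0,0,0,1],[0,0.003,0.07,0,0,0,1]]'; python3 go.py 422.8 -22.2 82 -0.012; python3 -m handwheel '[[0,0,0,0,0,0,-1],[0,0,0,0,0,0,-1],[0,0,0,0,0,0,-1],[0,0,0,0,0,0,-1],[0,0,0,0,0,0,-1]]';python3 go.py 627.5 -95.8 242 -0.093
```

```text
clock: 9.72
position: [422.8, -22.1, 82.7]
ee_rot: [-0.702, 0.712, -0.001, 0.001]
contact_force: [0.4, 1.4, 0.4]
gripper_width: 85.4
grasp_force: 0.0
at [422.8 -22.1  82.7] shift [ 0.0001 -0.      0.0007] turn [-0.003  0.001 -0.002] j [ 0.34  0.23 -0.67  0.   -0.67 -0.35] F [0.4 1.4 0.4] w 85.4 0
clock: 10.35
position: [422.1, -22.2, 82.5]
ee_rot: [-0.702, 0.712, -0.001, 0.001]
contact_force: [0.3, 0.1, 6.0]
gripper_width: 49.0
grasp_force: 61.8
at [422.1 -22.2  82.5] shift [ 0.0708 -0.2068 -0.1591] turn [-0.002  0.     0.08 ] j [ 0.34  0.23 -0.67  0.   -0.67 -0.35] F [0.3 0.1 6. ] w 49.0 62
```

```bash
python3 -m handwheel '[[0,0,-0.04,0,0,0,-1],[0,0,-0.1,0,0,0,-1],[0,0,-0.15,0,0,0.02,-1],[0.02,-0.06,-0.16,0,0,0.05,-1],[0.04,-0.12,-0.16,0,0,0.08,-1],[0.06,-0.17,-0.16,0,0,0.08,-1],[0.071,-0.2,-0.16,0,0,0.08,-1],[0.071,-0.207,-0.16,0,0,0.08,-1],[0.071,-0.207,-0.16,0,0,0.08,-1],[0.071,-0.207,-0.16,0,0,0.08,-1]]';python3 -m handwheel '[[0,0,0,0,0,0,-1],[0,0,0,0,0,0,-1]]';python3 go.py 628.2 -95.8 160 -0.093; python3 - <<'E'
from h import *
save("wrist","w5",f=1.3)
save("side","s5",crop=(180,50,320,150),f=5)
E
python3 meas.py w5.npz 122
```

```text
clock: 11.6
position: [626.0, -95.8, 241.4]
ee_rot: [-0.673, 0.739, 0.0, -0.0]
contact_force: [-0.4, 0.5, -2.2]
gripper_width: 49.2
grasp_force: 63.8
clock: 11.85
position: [626.6, -96.0, 241.9]
ee_rot: [-0.673, 0.739, -0.0, 0.0]
contact_force: [0.4, 1.0, -3.1]
gripper_width: 48.8
grasp_force: 63.8
at [626.6 -96.  241.9] shift [-0.0004 -0.0015  0.0819] turn [-0.001  0.    -0.001] j [ 0.1   0.39  0.05 -0.   -1.22 -0.2 ] F [ 0.4  1.  -3.1] w 48.8 64
c [ 615.  -230.3] size [14.7 50.1] yaw -0.095 top 138.9 px [254.  26.] col 165.0
c [ 620.3 -176.4] size [13.5 50. ] yaw -0.094 top 139.1 px [254.  98.] col 190.0
c [ 626. -122.] size [14.3 50. ] yaw -0.094 top 139.0 px [254. 162.] col 163.0
```

View pics/w5.png

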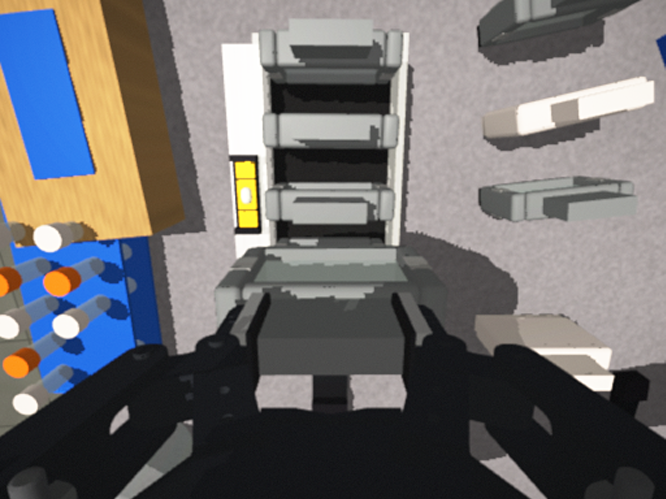

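The wrist view shows the cassette held squarely above gap 2, with its neighbours at y −122 and −70. Lower it.

```bash
python3 -m handwheel '[[0,-0.0015,0.02,0,0,0,-1],[0,-0.0015,0.035,0,0,0,-1],[0,-0.0015,0.045,0,0,0,-1],[0,-0.0015,0.055,0,0,0,-1],[0,-0.0015,0.065,0,0,0,-1],[0,-0.0015,0.075,0,0,0,-1],[0,-0.0015,0.085,0,0,0,-1],[0,-0.0015,0.085,0,0,0,-1]]';python3 go.py 628.2 -95.8 107 -0.093
```

```text
clock: 12.95
position: [627.9, -96.5, 155.1]
ee_rot: [-0.673, 0.74, 0.001, -0.001]
contact_force: [0.9, -0.0, -2.2]
gripper_width: 48.5
grasp_force: 63.9
at [627.9 -96.5 155.1] shift [-0.0007 -0.0003  0.0481] turn [ 0.002 -0.    -0.001] j [ 0.1   0.46 -0.07 -0.   -1.04 -0.2 ] F [ 0.9 -0.  -2.2] w 48.5 64
```

```bash
python3 -m handwheel '[[-0.0005,0,0.01,0,0,0,-1],[-0.0005,0,0.02,0,0,0,-1],[-0.0005,0,0.03,0,0,0,-1],[-0.0005,0,0.04,0,0,0,-1],[-0.0005,0,0.046,0,0,0,-1],[-0.0005,0,0.049,0,0,0,-1],[-0.0005,0,0.049,0,0,0,-1]]';python3 go.py 628.2 -95.8 107 -0.093
```

```text
clock: 13.82
position: [628.7, -96.0, 107.3]
ee_rot: [-0.673, 0.74, -0.0, 0.0]
contact_force: [0.1, 0.4, -1.6]
gripper_width: 48.8
grasp_force: 63.8
at [628.7 -96.  107.3] shift [-0.0001  0.0005  0.0003] turn [-0.    -0.    -0.001] j [ 0.1   0.51 -0.12  0.   -0.94 -0.2 ] F [ 0.1  0.4 -1.6] w 48.8 64
```

```bash
python3 -m handwheel '[[0,0,0.001,0,0,0,-1],[0,0,0.002,0,0,0,-1],[0,0,0.002,0,0,0,-1]]'; python3 go.py 628.2 -95.8 107 -0.093
```

```text
clock: 14.2
position: [629.0, -96.1, 106.7]
ee_rot: [-0.673, 0.739, -0.001, 0.0]
contact_force: [-1.4, 0.1, 5.6]
gripper_width: 48.6
grasp_force: 64.6
at [629.  -96.1 106.7] shift [-0.0002  0.0008 -0.0003] turn [-0.001 -0.    -0.001] j [ 0.1   0.51 -0.12  0.   -0.94 -0.2 ] F [-1.4  0.1  5.6] w 48.6 65
```

Touching down at z = 106.7, as expected. Release, rise, and go to the next cassette.

```bash
python3 -m handwheel '[[0,0,0,0,0,0,0.6],[0,0,0,0,0,0,1],[0,0,0,0,0,0,1],[0,0,-0.04,0,0,0,1],[0,0,-0.08,0,0,0,1],[0,0.06,-0.1,0,0,0,1],[0,0.12,-0.1,0,0,0,1],[0,0.17,-0.1,0,0,0,1],[0,0.17,-0.1,0,0,0,1],[0,0.17,-0.1,0,0,0,1]]'; python3 go.py 426.2 -102.7 150 0.015; python3 - <<'E'
from h import *
save("wrist","w6",f=1.3)
E
python3 meas.py w6.npz 108
```

```text
clock: 15.45
position: [460.1, -80.0, 205.9]
ee_rot: [-0.673, 0.739, -0.001, 0.001]
contact_force: [0.0, 1.1, -0.5]
gripper_width: 85.5
grasp_force: 0.0
at [460.1 -80.  205.9] shift [0.0258 0.0317 0.0558] turn [-0.002  0.    -0.109] j [ 0.18  0.14 -0.4   0.   -1.03 -0.27] F [ 0.   1.1 -0.5] w 85.5 0
c [ 605.6 -228.3] size [13.3 33.1] yaw -0.078 top 138.6 px [32. 17.] col 74.0
c [ 424.1 -177.3] size [14.3 50.1] yaw 0.128 top 115.0 px [291.  70.] col 239.0
c [ 614.  -175.6] size [14.  39.2] yaw -0.099 top 138.9 px [38. 95.] col 108.0
c [ 426.3 -102.4] size [14.5 49.9] yaw 0.011 top 114.8 px [294. 165.] col 138.0
c [ 625.4 -122. ] size [14.1 51.2] yaw -0.099 top 138.8 px [ 44. 168.] col 104.0
c [630.4 -95.9] size [14.8 52.6] yaw -0.087 top 138.8 px [ 47. 199.] col 99.0
c [630.9 -69.6] size [14.6 52.5] yaw -0.097 top 138.8 px [ 55. 229.] col 94.0
c [637.8 -21.7] size [ 2.4 46. ] yaw -0.116 top 131.4 px [ 70. 277.] col 63.0
c [428.8  44.6] size [15.6 50.4] yaw -0.109 top 114.0 px [305. 311.] col 185.0
```

View pics/w6.png

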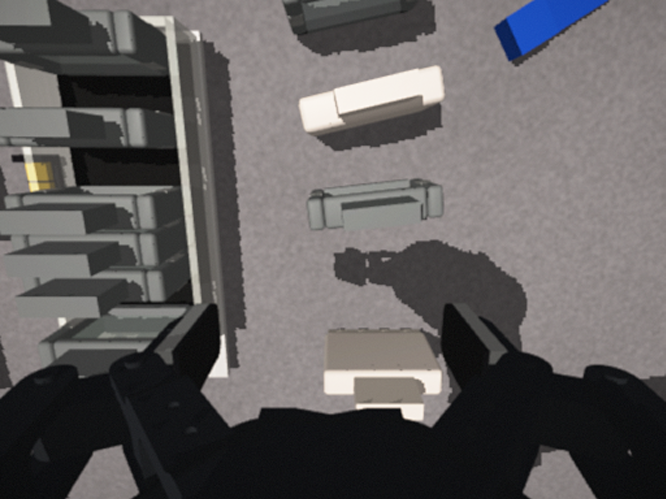

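The first cassette is down in gap 2 with its top at 138.8, level with its neighbours, which did not move. Next is cassette B at (426.2, −102.5).

```bash
python3 -m handwheel '[[0.013,0.016,0.01,0,0,-0.05,1],[0.026,0.032,0.03,0,0,-0.108,1],[0.026,0.032,0.05,0,0,-0.108,1],[0.026,0.032,0.06,0,0,-0.108,1],[0.026,0.032,0.06,0,0,-0.108,1]]'; python3 go.py 426.2 -102.5 82.5 0.013
```

```text
clock: 16.12
position: [425.5, -102.9, 144.6]
ee_rot: [0.712, -0.702, -0.0, 0.001]
contact_force: [-1.0, 0.1, 0.4]
gripper_width: 85.5
grasp_force: 0.0
at [ 425.5 -102.9  144.6] shift [-0.0004 -0.0008  0.0621] turn [ 0.002 -0.     0.001] j [ 0.14  0.16 -0.56  0.   -0.86 -0.12] F [-1.   0.1  0.4] w 85.5 0
```

```bash
python3 -m handwheel '[[0,-0.001,0.03,0,0,0,1],[0,-0.001,0.062,0,0,0,1],[0,-0.001,0.062,0,0,0,1],[0,-0.001,0.062,0,0,0,-1],[0,-0.001,0.062,0,0,0,-1],[0,-0.001,0.062,0,0,0,-1],[0,-0.001,0.062,0,0,0,-1],[0,-0.001,0.062,0,0,0,-1]]'; python3 go.py 623.2 -149.1 242 -0.093
```

```text
clock: 17.12
position: [426.9, -102.9, 84.8]
ee_rot: [0.712, -0.702, 0.001, -0.001]
contact_force: [-1.4, -0.4, 5.5]
gripper_width: 48.9
grasp_force: 61.8
at [ 426.9 -102.9   84.8] shift [ 0.0491 -0.196  -0.1566] turn [-0.003  0.     0.108] j [ 0.14  0.25 -0.63  0.   -0.69 -0.12] F [-1.4 -0.4  5.5] w 48.9 62
```

```bash
python3 -m handwheel '[[0,0,-0.04,0,0,0,-1],[0,0,-0.1,0,0,0,-1],[0,0,-0.15,0,0,0.02,-1],[0.015,-0.06,-0.16,0,0,0.05,-1],[0.03,-0.12,-0.16,0,0,0.08,-1],[0.04,-0.17,-0.16,0,0,0.108,-1],[0.049,-0.195,-0.16,0,0,0.108,-1],[0.049,-0.197,-0.16,0,0,0.108,-1],[0.049,-0.197,-0.16,0,0,0.108,-1],[0.049,-0.197,-0.16,0,0,0.108,-1]]';python3 -m handwheel '[[0,0,0,0,0,0,-1],[0,0,0,0,0,0,-1]]';python3 go.py 623.2 -149.1 157 -0.093
```

```text
clock: 18.38
position: [622.8, -148.8, 243.7]
ee_rot: [-0.673, 0.739, 0.0, 0.0]
contact_force: [-0.1, 0.8, -2.1]
gripper_width: 49.1
grasp_force: 63.6
clock: 18.62
position: [623.4, -149.0, 243.8]
ee_rot: [-0.673, 0.739, -0.0, 0.0]
contact_force: [0.2, -0.4, -1.1]
gripper_width: 48.9
grasp_force: 63.6
at [ 623.4 -149.   243.8] shift [0.0002 0.0002 0.0868] turn [-0.001  0.    -0.001] j [ 0.02  0.4   0.07 -0.   -1.24 -0.11] F [ 0.2 -0.4 -1.1] w 48.9 64
```

```bash
python3 -m handwheel '[[0,0,0.02,0,0,0,-1],[0,0,0.037,0,0,0,-1],[0,0,0.047,0,0,0,-1],[0,0,0.057,0,0,0,-1],[0,0,0.067,0,0,0,-1],[0,0,0.077,0,0,0,-1],[0,0,0.087,0,0,0,-1],[0,0,0.087,0,0,0,-1]]';python3 go.py 623.2 -149.1 108.5 -0.093
```

```text
clock: 19.62
position: [623.1, -149.1, 155.1]
ee_rot: [-0.673, 0.74, 0.001, -0.001]
contact_force: [-0.3, -0.4, -2.5]
gripper_width: 48.9
grasp_force: 63.7
at [ 623.1 -149.1  155.1] shift [ 0.     -0.0002  0.0466] turn [ 0.002 -0.    -0.001] j [ 0.02  0.47 -0.05 -0.   -1.05 -0.11] F [-0.3 -0.4 -2.5] w 48.9 64
```

```bash
python3 -m handwheel '[[0,0,0.01,0,0,0,-1],[0,0,0.02,0,0,0,-1],[0,0,0.03,0,0,0,-1],[0,0,0.038,0,0,0,-1],[0,0,0.044,0,0,0,-1],[0,0,0.047,0,0,0,-1],[0,0,0.047,0,0,0,-1]]';python3 go.py 623.2 -149.1 108.5 -0.093;  python3 -m handwheel '[[0,0,0.001,0,0,0,-1],[0,0,0.002,0,0,0,-1],[0,0,0.002,0,0,0,-1]]'
```

```text
clock: 20.5
position: [623.9, -149.1, 109.5]
ee_rot: [-0.673, 0.74, -0.0, 0.0]
contact_force: [0.2, 0.7, -2.7]
gripper_width: 48.9
grasp_force: 63.7
at [ 623.9 -149.1  109.5] shift [0.     0.0007 0.001 ] turn [-0.001 -0.    -0.001] j [ 0.02  0.51 -0.11  0.   -0.95 -0.11] F [ 0.2  0.7 -2.7] w 48.9 64
clock: 20.88
position: [624.0, -149.3, 109.1]
ee_rot: [-0.673, 0.739, -0.001, 0.0]
contact_force: [-2.5, 0.5, 5.0]
gripper_width: 49.2
grasp_force: 64.6
```

```bash
python3 -m handwheel '[[0,0,0,0,0,0,0.6],[0,0,0,0,0,0,1],[0,0,0,0,0,0,1],[0,0,-0.04,0,0,0,1],[0,0,-0.09,0,0,0,1],[0.01,0.06,-0.13,0,0,0,1],[0.05,0.12,-0.13,0,0,0,1],[0.07,0.17,-0.13,0,0,0,1],[0.07,0.17,-0.13,0,0,0,1],[0.07,0.17,-0.13,0,0,0,1]]'; python3 - <<'E'
from h import *
save("wrist","w7",f=1.3)
E
python3 meas.py w7.npz 108;python3 go.py 432 -252 150 0.08
```

```text
clock: 22.12
position: [448.0, -203.2, 237.9]
ee_rot: [-0.673, 0.74, -0.001, 0.0]
contact_force: [-0.3, 0.2, 1.2]
gripper_width: 85.4
grasp_force: 0.0
c [ 428.8 -256.1] size [14. 50.] yaw 0.096 top 114.9 px [271. 129.] col 142.0
c [ 614.5 -230.5] size [14.6 51.2] yaw -0.097 top 138.7 px [ 72. 177.] col 101.0
c [ 424.1 -177.6] size [14.8 49.8] yaw 0.131 top 114.6 px [282. 208.] col 127.0
c [ 623. -153.] size [52.5 62.6] yaw 1.47 top 138.5 px [ 82. 249.] col 88.0
c [643.7 -15.2] size [16.6 35.7] yaw -0.088 top 138.3 px [ 90. 370.] col 81.0
at [ 448.8 -202.9  237.6] shift [0.0504 0.0122 0.0876] turn [-0.001 -0.    -0.174] j [-0.09  0.15 -0.3   0.   -1.12  0.  ] F [-0.1 -0.   0.1] w 85.4 0
```

```bash
python3 go.py 428.8 -256.1 145 0.096
```

```text
at [ 448.8 -202.9  237.6] shift [0.0548 0.015  0.0926] turn [-0.001 -0.    -0.19 ] j [-0.09  0.15 -0.3   0.   -1.12  0.  ] F [-0.1 -0.   0.1] w 85.4 0
```

```bash
python3 -m handwheel '[[0.03,0.008,0.03,0,0,-0.1,1],[0.055,0.015,0.06,0,0,-0.19,1],[0.055,0.015,0.09,0,0,-0.19,1],[0.055,0.015,0.093,0,0,-0.19,1],[0.055,0.015,0.093,0,0,-0.19,1]]'; python3 go.py 428.8 -256.1 83 0.096
```

```text
clock: 22.8
position: [429.3, -256.2, 144.6]
ee_rot: [0.741, -0.672, 0.0, 0.0]
contact_force: [0.4, 0.1, -0.0]
gripper_width: 85.6
grasp_force: 0.0
at [ 429.3 -256.2  144.6] shift [-0.0001  0.0005  0.0616] turn [-0.    -0.001  0.001] j [-0.21  0.26 -0.42  0.   -0.89  0.31] F [ 0.4  0.1 -0. ] w 85.6 0
```

```bash
python3 -m handwheel '[[0,0,0.03,0,0,0,1],[0,0,0.061,0,0,0,1],[0,0,0.061,0,0,0,1],[0,0,0.061,0,0,0,-1],[0,0,0.061,0,0,0,-1],[0,0,0.061,0,0,0,-1],[0,0,0.061,0,0,0,-1],[0,0,0.061,0,0,0,-1]]'; python3 go.py 618.2 -203.3 242 -0.093
```

```text
clock: 23.8
position: [429.0, -256.6, 85.2]
ee_rot: [0.74, -0.672, 0.002, -0.001]
contact_force: [-0.8, 1.2, 5.1]
gripper_width: 48.9
grasp_force: 62.5
at [ 429.  -256.6   85.2] shift [-0.0346 -0.194  -0.1562] turn [-0.004 -0.001  0.19 ] j [-0.21  0.34 -0.49  0.   -0.74  0.31] F [-0.8  1.2  5.1] w 48.9 63
```

```bash
python3 -m handwheel '[[0,0,-0.04,0,0,0,-1],[0,0,-0.1,0,0,0,-1],[0,0,-0.15,0,0,0.04,-1],[-0.01,-0.06,-0.16,0,0,0.08,-1],[-0.02,-0.12,-0.16,0,0,0.13,-1],[-0.03,-0.17,-0.16,0,0,0.18,-1],[-0.034,-0.192,-0.16,0,0,0.19,-1],[-0.034,-0.194,-0.16,0,0,0.19,-1],[-0.034,-0.194,-0.16,0,0,0.19,-1],[-0.034,-0.194,-0.16,0,0,0.19,-1]]';python3 -m handwheel '[[0,0,0,0,0,0,-1],[0,0,0,0,0,0,-1]]';python3 go.py 618.2 -203.3 157 -0.093
```

```text
clock: 25.05
position: [616.7, -204.2, 243.8]
ee_rot: [-0.673, 0.74, -0.0, 0.0]
contact_force: [0.6, 0.6, -1.5]
gripper_width: 49.0
grasp_force: 63.3
clock: 25.3
position: [617.3, -204.0, 243.7]
ee_rot: [-0.673, 0.74, -0.0, 0.0]
contact_force: [-0.0, -0.3, -1.6]
gripper_width: 48.6
grasp_force: 63.3
at [ 617.3 -204.   243.7] shift [-0.0008 -0.0008  0.0867] turn [-0.     0.    -0.001] j [-0.07  0.42  0.09 -0.   -1.24 -0.02] F [-0.  -0.3 -1.6] w 48.6 63
```

```bash
python3 -m handwheel '[[-0.0005,-0.001,0.02,0,0,0,-1],[-0.0005,-0.001,0.037,0,0,0,-1],[-0.0005,-0.001,0.047,0,0,0,-1],[-0.0005,-0.001,0.057,0,0,0,-1],[-0.0005,-0.001,0.067,0,0,0,-1],[-0.0005,-0.001,0.077,0,0,0,-1],[-0.0005,-0.001,0.087,0,0,0,-1],[-0.0005,-0.001,0.087,0,0,0,-1]]';python3 go.py 618.2 -203.3 109 -0.093
```

```text
clock: 26.3
position: [618.0, -203.3, 155.0]
ee_rot: [-0.673, 0.74, 0.001, -0.001]
contact_force: [0.0, -0.1, -2.3]
gripper_width: 49.3
grasp_force: 63.3
at [ 618.  -203.3  155. ] shift [ 0.     -0.0003  0.046 ] turn [ 0.002  0.    -0.001] j [-0.07  0.49 -0.03 -0.   -1.06 -0.02] F [ 0.  -0.1 -2.3] w 49.3 63
```

```bash
python3 -m handwheel '[[0,0,0.01,0,0,0,-1],[0,0,0.02,0,0,0,-1],[0,0,0.03,0,0,0,-1],[0,0,0.038,0,0,0,-1],[0,0,0.044,0,0,0,-1],[0,0,0.047,0,0,0,-1],[0,0,0.047,0,0,0,-1]]';  python3 -m handwheel '[[0,0,0.001,0,0,0,-1],[0,0,0.002,0,0,0,-1],[0,0,0.002,0,0,0,-1]]';python3 go.py 430 -10 210 -0.093
```

```text
clock: 27.18
position: [618.9, -203.4, 109.5]
ee_rot: [-0.673, 0.74, -0.0, 0.0]
contact_force: [-0.0, 0.5, -1.1]
gripper_width: 48.4
grasp_force: 63.3
clock: 27.55
position: [619.0, -203.6, 109.3]
ee_rot: [-0.673, 0.739, -0.001, 0.0]
contact_force: [-2.7, 0.7, 6.5]
gripper_width: 48.9
grasp_force: 64.3
at [ 619.  -203.6  109.3] shift [-0.175   0.2061 -0.1011] turn [-0.002 -0.001 -0.   ] j [-0.07  0.53 -0.08  0.   -0.96 -0.02] F [-2.7  0.7  6.5] w 48.9 64
```

Down with contact. Release, rise, and travel to the near blank at (428.7, 44.6).

```bash
python3 -m handwheel '[[0,0,0,0,0,0,0.6],[0,0,0,0,0,0,1],[0,0,0,0,0,0,1],[0,0,-0.04,0,0,0,1],[0,0,-0.1,0,0,0,1],[-0.03,0.04,-0.15,0,0,0,1],[-0.07,0.08,-0.2,0,0,0,1],[-0.11,0.11,-0.22,0,0,0,1],[-0.13,0.13,-0.22,0,0,0,1],[-0.13,0.13,-0.22,0,0,0,1]]';python3 -m handwheel '[[0,0,0,0,0,0,1],[0,0,0,0,0,0,1]]'; python3 - <<'E'
from h import *
save("wrist","w8",f=1.3)
E
python3 meas.py w8.npz 108;python3 go.py 428.7 44.6 145 -0.09
```

```text
clock: 28.8
position: [500.5, -60.3, 328.9]
ee_rot: [-0.674, 0.738, -0.001, 0.001]
contact_force: [0.4, -0.3, 0.3]
gripper_width: 85.4
grasp_force: 0.0
clock: 29.05
position: [501.8, -62.3, 326.5]
ee_rot: [-0.673, 0.74, 0.0, -0.001]
contact_force: [0.4, 0.8, 0.2]
gripper_width: 85.3
grasp_force: 0.0
c [ 614.8 -230.2] size [14.1 51.1] yaw -0.095 top 139.0 px [137.  29.] col 108.0
c [ 619.2 -203.2] size [14.1 50.8] yaw -0.089 top 139.0 px [137.  57.] col 116.0
c [ 424.  -177.5] size [14.1 50.5] yaw 0.125 top 115.0 px [312.  66.] col 229.0
c [ 620.  -176.4] size [13.6 50.6] yaw -0.096 top 139.0 px [141.  82.] col 126.0
c [ 623.9 -149.3] size [14.  50.7] yaw -0.095 top 139.1 px [143. 108.] col 133.0
c [ 625.5 -122.4] size [13.9 50.4] yaw -0.104 top 139.0 px [145. 132.] col 127.0
c [629.8 -96.3] size [14.2 50.6] yaw -0.094 top 139.0 px [147. 154.] col 116.0
c [630.8 -69.7] size [14.3 50.4] yaw -0.098 top 139.0 px [150. 176.] col 107.0
c [635.8 -15. ] size [14.4 50.4] yaw -0.092 top 138.9 px [154. 217.] col 97.0
c [428.9  44.3] size [14.7 50.1] yaw -0.089 top 114.4 px [316. 241.] col 177.0
at [501.8 -62.4 326.4] shift [-0.0996  0.0827  0.1815] turn [ 0.002 -0.001 -0.005] j [ 0.2   0.12 -0.11  0.   -1.34 -0.29] F [-0.4 -0.9  0.4] w 85.3 0
```

View pics/w8.png

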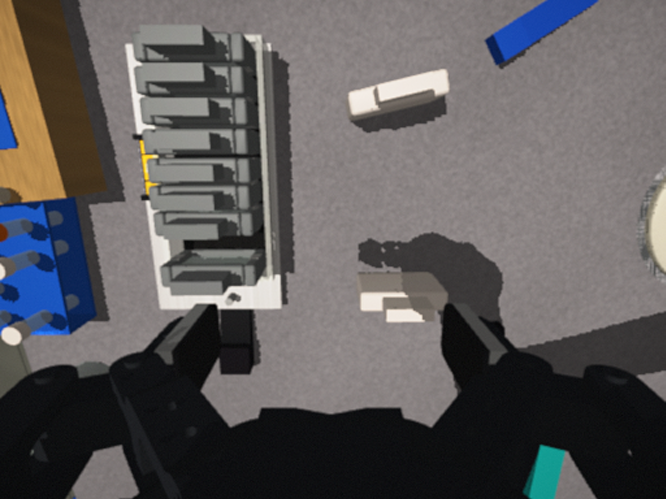

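All three cassettes are fully down at 139.0, the row hasn't moved, the shim is still under the foot, and only gap 3 is open. Pick up the blank at (428.9, 44.4).

```bash
python3 -m handwheel '[[-0.04,0.03,0.05,0,0,0,1],[-0.08,0.06,0.1,0,0,0,1],[-0.1,0.083,0.15,0,0,-0.004,1],[-0.1,0.083,0.18,0,0,-0.004,1],[-0.1,0.083,0.181,0,0,-0.004,1],[-0.1,0.083,0.181,0,0,-0.004,1],[-0.1,0.083,0.181,0,0,-0.004,1]]'; python3 go.py 428.9 44.4 83 -0.09
```

```text
clock: 29.98
position: [429.8, 45.7, 147.9]
ee_rot: [-0.674, 0.738, -0.001, 0.002]
contact_force: [0.2, -0.1, 0.4]
gripper_width: 85.5
grasp_force: 0.0
at [429.8  45.7 147.9] shift [0.0015 0.001  0.0649] turn [-0.003  0.002 -0.001] j [ 0.48  0.14 -0.57  0.   -0.86 -0.58] F [ 0.2 -0.1  0.4] w 85.5 0
```

```bash
python3 -m handwheel '[[0.0015,0.001,0.03,0,0,0,1],[0.0015,0.001,0.063,0,0,0,1],[0.0015,0.001,0.063,0,0,0,1],[0.0015,0.001,0.063,0,0,0,-1],[0.0015,0.001,0.063,0,0,0,-1],[0.0015,0.001,0.063,0,0,0,-1],[0.0015,0.001,0.063,0,0,0,-1],[0.0015,0.001,0.063,0,0,0,-1]]'; python3 go.py 633.3 -42.3 242 -0.093
```

```text
clock: 30.98
position: [428.3, 44.7, 85.0]
ee_rot: [-0.675, 0.738, -0.001, 0.002]
contact_force: [-0.3, -0.2, 4.9]
gripper_width: 48.9
grasp_force: 63.0
at [428.3  44.7  85. ] shift [ 0.0681 -0.2125 -0.1564] turn [-0.003  0.001  0.004] j [ 0.48  0.24 -0.65  0.   -0.68 -0.57] F [-0.3 -0.2  4.9] w 48.9 63
```

```bash
python3 -m handwheel '[[0,0,-0.04,0,0,0,-1],[0,0,-0.1,0,0,0,-1],[0,0,-0.15,0,0,0,-1],[0.02,-0.06,-0.16,0,0,0,-1],[0.04,-0.12,-0.16,0,0,0.004,-1],[0.055,-0.17,-0.16,0,0,0.004,-1],[0.068,-0.21,-0.16,0,0,0.004,-1],[0.068,-0.213,-0.16,0,0,0.004,-1],[0.068,-0.213,-0.16,0,0,0.004,-1],[0.068,-0.213,-0.16,0,0,0.004,-1]]';python3 -m handwheel '[[0,0,0,0,0,0,-1],[0,0,0,0,0,0,-1]]';python3 go.py 633.3 -42 157 -0.093
```

```text
clock: 32.22
position: [632.1, -42.1, 243.9]
ee_rot: [-0.673, 0.739, 0.0, 0.0]
contact_force: [-0.8, -0.5, -1.6]
gripper_width: 48.6
grasp_force: 63.7
clock: 32.48
position: [632.7, -42.3, 243.8]
ee_rot: [-0.673, 0.739, -0.0, 0.0]
contact_force: [-0.2, 0.5, -2.4]
gripper_width: 48.8
grasp_force: 63.7
at [632.7 -42.3 243.8] shift [-0.0003 -0.0005  0.0868] turn [-0.001  0.    -0.   ] j [ 0.19  0.39  0.05 -0.   -1.23 -0.28] F [-0.2  0.5 -2.4] w 48.8 64
```

```bash
python3 -m handwheel '[[0,0,0.02,0,0,0,-1],[0,0,0.037,0,0,0,-1],[0,0,0.047,0,0,0,-1],[0,0,0.057,0,0,0,-1],[0,0,0.067,0,0,0,-1],[0,0,0.077,0,0,0,-1],[0,0,0.087,0,0,0,-1],[0,0,0.087,0,0,0,-1]]';python3 go.py 633.3 -42.2 109 -0.093
```

```text
clock: 33.48
position: [632.5, -42.7, 155.1]
ee_rot: [-0.673, 0.74, 0.001, -0.001]
contact_force: [0.4, -0.0, -2.1]
gripper_width: 49.1
grasp_force: 63.8
at [632.5 -42.7 155.1] shift [-0.0006 -0.0009  0.0461] turn [ 0.002 -0.    -0.001] j [ 0.19  0.46 -0.07 -0.   -1.04 -0.28] F [ 0.4 -0.  -2.1] w 49.1 64
```

```bash
python3 -m handwheel '[[-0.0005,0,0.01,0,0,0,-1],[-0.0005,0,0.02,0,0,0,-1],[-0.0005,0,0.03,0,0,0,-1],[-0.0005,0,0.038,0,0,0,-1],[-0.0005,0,0.044,0,0,0,-1],[-0.0005,0,0.047,0,0,0,-1],[-0.0005,0,0.047,0,0,0,-1]]';  python3 -m handwheel '[[0,0,0.001,0,0,0,-1],[0,0,0.002,0,0,0,-1],[0,0,0.002,0,0,0,-1]]'
```

```text
clock: 34.35
position: [633.4, -42.1, 109.5]
ee_rot: [-0.673, 0.74, -0.0, 0.0]
contact_force: [-0.1, -0.7, -2.1]
gripper_width: 49.0
grasp_force: 63.8
clock: 34.72
position: [633.5, -42.2, 109.3]
ee_rot: [-0.673, 0.739, -0.001, 0.0]
contact_force: [-3.4, 0.9, 6.9]
gripper_width: 48.8
grasp_force: 64.8
```

```bash
python3 -m handwheel '[[0,0,0,0,0,0,0.6],[0,0,0,0,0,0,1],[0,0,0,0,0,0,1],[0,0,-0.04,0,0,0,1],[0,0,-0.1,0,0,0,1],[0,0.04,-0.15,0,0,0,1],[0,0.08,-0.2,0,0,0,1],[0,0.1,-0.22,0,0,0,1],[0,0.1,-0.22,0,0,0,1]]';python3 -m handwheel '[[0,0,0,0,0,0,1],[0,0,0,0,0,0,1],[0,0,0,0,0,0,1],[0,0,0,0,0,0,1]]'; python3 - <<'E'
from h import *
save("wrist","w9",f=1.5)
save("scene","s9",crop=(120,100,280,200),f=4.5)
E
python3 meas.py w9.npz 108
```

```text
clock: 35.85
position: [533.4, -32.7, 330.3]
ee_rot: [-0.673, 0.739, -0.002, 0.003]
contact_force: [0.8, -0.1, -1.3]
gripper_width: 85.3
grasp_force: 0.0
clock: 36.35
position: [533.8, -32.8, 326.5]
ee_rot: [-0.673, 0.74, 0.0, -0.001]
contact_force: [0.2, 0.3, -0.3]
gripper_width: 85.3
grasp_force: 0.0
c [ 615.2 -223.5] size [ 3.6 49.9] yaw -0.044 top 130.4 px [164.   4.] col 43.0
c [ 619.2 -203.4] size [14.8 50.6] yaw -0.091 top 139.0 px [161.  24.] col 107.0
c [ 424.1 -177.5] size [14.4 50.4] yaw 0.127 top 114.9 px [339.  35.] col 218.0
c [ 620.1 -176.4] size [14.2 50.4] yaw -0.099 top 139.0 px [165.  51.] col 118.0
c [ 624.  -149.1] size [13.8 50.6] yaw -0.095 top 139.1 px [166.  78.] col 128.0
c [ 625.6 -121.7] size [13.  50.8] yaw -0.093 top 139.0 px [168. 103.] col 139.0
c [629.7 -95.8] size [13.5 50.2] yaw -0.094 top 139.0 px [168. 127.] col 134.0
c [630.7 -69.7] size [13.9 50.3] yaw -0.095 top 138.9 px [171. 149.] col 121.0
c [633.9 -42.4] size [14.3 50.4] yaw -0.091 top 138.9 px [173. 171.] col 196.0
c [635.9 -15. ] size [14.4 50.2] yaw -0.094 top 138.8 px [175. 193.] col 104.0
```

View pics/w9.png

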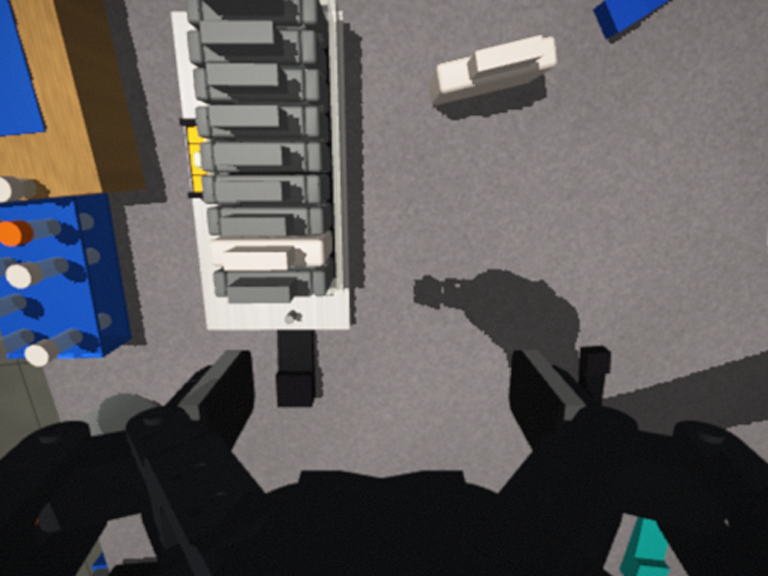

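View pics/s9.png

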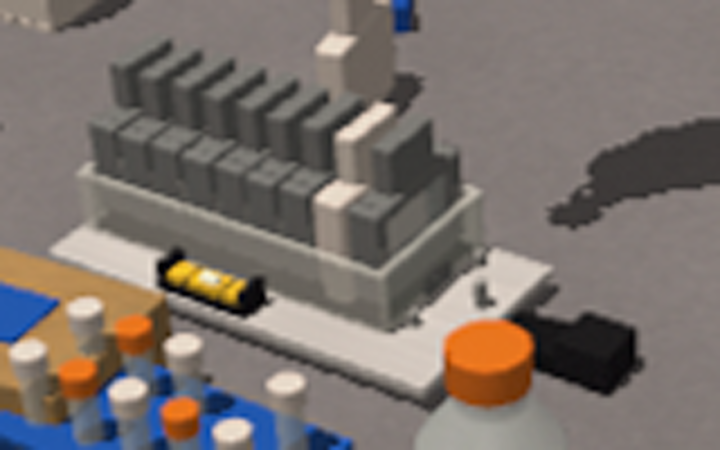

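All nine places are filled with every measured top at 139 mm, and the bubble is centred between its lines at (210,278). The shim is under the foot and the robot is clear of everything. Handing in.

```bash
python3 -c "
from bench import *
print(job_done())"
```

```text
the job is handed in; nothing more can be done
None
```

The job is handed in: the shim is under the short foot with the bubble centred, all three waiting cassettes and one filler blank fill the four gaps fully down, and the packed parts, stand, bottle and tip box were left in place.

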